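# Unclip two gauge pins for inspection

### The arm

A 6-joint arm with a two-finger parallel gripper is mounted at the origin on the work surface. World frame = base frame: x ahead of the robot, y to its left, z up, the work surface at z = 0. Lengths are in m, angles in degrees, forces in N, time in s.
With the tool pointing down it reaches from about 0.4 to 0.825 m from the base axis. Payload 7 kg.
Tool frame: the origin (TCP) lies on the centre line of the jaws, within the pads' length; the fingertips stand 17 mm ahead of it and the grasp point (between the pads) lies 2 mm behind it; z points along the fingers, y is the direction in which the jaws open and shut (so a half turn about z gives the same grasp; the last joint's range is limited). The gripper opens to 88 mm and grips with 3 to 60 N. Pads are 19 mm wide; open, the fingers measure 130 mm over their backs; the gripper's body (78 mm by 193 mm) begins 47 mm behind the grasp point.
Start: joints at [-51.389, 20.546, 0.682, 0, -70.136, -16.507], TCP at [0.254, -0.625, 0.244] pointing down, gripper open.
Joint ranges: [-176.03, 176.03], [-82.01, 121.73], [-58.28, 71.71], [-173.87, 95.51], [-174.79, -0.11], [-173.66, 173.66]. Speed limits (degrees/s): [136.94, 136.94, 172.46, 180, 180, 180].

### API

Orientations are given as [roll, pitch, yaw] about the fixed x, y, z axes, in that order (R = Rz(yaw) Ry(pitch) Rx(roll)).
In Python, from plant import telemetry, vision, close_job, recognise, silhouettes, place_of gives the robot as it stands.
- The arm moves only by the shell command python3 -m handwheel 'ROWS'. ROWS is JSON, a list that holds one entry, the list of rows, each a list of 5 numbers: the shift along the tool's x, y, z in m, then the turn about the tool's z in rad, then the closure, from 0 (fully open) to 1 (shut). In form: [[[tx, ty, tz, yaw, gripper], ...]]. A call has 1 to 20 rows; each row shifts and turns the commanded pose from where the row before left it, along the tool's axes as they then stand; what a row does not reach is not made up. A row lasts 1/12 s, in which the tool goes at most 41.7 mm and 7.16 degrees, less where a joint would pass 70% of its speed; a pose out of reach is approached as far as the arm can. A call with a gripper value outside its range is refused whole. The fingers move at their own pace and stop on an object; the grip force is fixed at half the most. Time passes only in rows, so rows that do not move let the fingers close. It gives the time, the measured TCP pose, the force and the opening at its end, in the units of the state.
- telemetry.get_obs(): the state, without advancing time (a new reading comes with each control period).
- vision.snapshot(name): name is "scene" or "top" or "wrist"; returns a dict with "color" (420x560x3 uint8, red, green, blue), "mtx" (3x3 intrinsics, pixels), "cam_to_world" (4x4, takes a point from camera to world coordinates); the wrist camera has in their place "tool_from_camera" (4x4, takes a point from camera to tool coordinates, whose origin is the TCP and whose axes are the flange's). Camera axes: x right, y down, z forward; pixel columns grow to the right and rows downward; lengths in m; the calibration is good to about 2 mm. A picture is of the moment at which its call begins: read the wrist's pose just before it. There is no depth.
- close_job(): hands the job in, once; it reports no verdict.
Trained networks look in a picture, given as the dict that the camera call returned (one of the last four; its "shot" number tells which), for a name from the list of things; names that differ only in an ending like _2 or _b are one class to them, and where a whole thing is asked for, a point or a joint stands for the part that bears it (a point fixed in the world has none). Each returns a list of dicts, best first, with "conf" (0 to 1); they miss things now and then, are a little off and sometimes report something else, mostly with a low value. They report only what shows in the picture. A call takes as long as a camera call. They do not tell look-alikes from the thing itself.
- recognise(name, picture): "xy" ([column, row] in pixels, amid what is visible of it).
- silhouettes(name, picture): "region" (420x560 bool, what is visible of it) and "xy" ([column, row] in pixels, amid what is visible of it).
- place_of(name, picture): "xy" ([column, row] in pixels: a listed point, or the origin of a listed thing).
The state is a dict: "clock": time; "joint_pos": joint angles; "qvel": joint speeds; "tau": joint torques, N m; "tool_pos": TCP position; "orientation": TCP orientation; "force": force on the tool from outside, world axes, zero at the start; "moment": the same for the moment, N m; "opening": finger opening in m.
Only numpy, scipy, OpenCV 4.12 (cv2) and the standard library are available. Lean on these libraries where they do the work, as an engineer would, in place of code of your own. Each camera call takes 0.05 s, during which the arm holds its last target.

### The job

Pull the two round-headed brass pins out of the sprung clip strip, one at a time, and stand both upright on the dark granite block, clear inside its edges, setting them down rather than dropping them. Leave the pin with the T-shaped head in its clip.

Things in the scene. Friction and masses are not known exactly. Their poses are not given: they have to be found in the camera images.
- pin_a: round-headed brass pin, 62 mm tall, 125 to 255 g, upright in a sprung clip of the strip. Origin: centre of its flat underside, 6 mm over the table at the start; z up. Foot 28 mm across (z 0 to 6 mm, tapering to z 12), neck 16 mm, plain cylindrical head 26 mm across from z 27 to 62 mm: grip it there from above, fingers closing across the row. Pulled straight up it resists with 6 to 16 N and is free after 20 mm.
- pin_b: a second round-headed pin, just like pin_a, in another clip. The fixed aluminium strip, 256 x 62 mm, has four clips in a straight row 60 mm apart, holding in any order the two round-headed pins, the T-headed pin and a short headless stub 30 mm tall. Two spring leaves close over each foot, one on either side across the row, within 21 mm of the pin's axis; their tips are 32 mm over the table.
- tee: T-headed brass pin, to be left in its clip, in the same row: same foot and neck, 62 mm tall, with a crossbar 52 x 12 x 12 mm on top along its own x axis, which lies across the row. Origin: centre of its flat underside, z up.
- block: dark grey granite block, fixed, 160 x 120 x 30 mm (own x, y, z). Origin: centre of its underside, on the table; its flat top is 30 mm over the table. Both pins shall stand on it.
There are look-alikes about, which are no part of the job. What is shaped like the pin_a but turquoise is not meant.

How it is judged (in metres and radians):
On the way, in this order (a step that is already met when the one before it is completed fails the run):
1. one round-headed pin stands upright on the granite block (((x of pin_a in the frame of block between -0.07 and 0.07 m and y of pin_a in the frame of block between -0.05 and 0.05 m and z of pin_a in the frame of block between 0.026 and 0.035 m and angle between pin_a's own z axis and vertical below 0.15 rad) or (x of pin_b in the frame of block between -0.07 and 0.07 m and y of pin_b in the frame of block between -0.05 and 0.05 m and z of pin_b in the frame of block between 0.026 and 0.035 m and angle between pin_b's own z axis and vertical below 0.15 rad))), for 0.2 s.
2. both round-headed pins stand upright on the granite block (x of pin_a in the frame of block between -0.07 and 0.07 m and y of pin_a in the frame of block between -0.05 and 0.05 m and z of pin_a in the frame of block between 0.026 and 0.035 m and angle between each of pin_a, pin_b's own z axis and vertical below 0.15 rad and x of pin_b in the frame of block between -0.07 and 0.07 m and y of pin_b in the frame of block between -0.05 and 0.05 m and z of pin_b in the frame of block between 0.026 and 0.035 m), for 0.2 s.
At the end, for the whole second after the job is handed in: Both round-headed pins stand at rest on the granite block, upright within about 8 degrees, each pin's centre within 70 mm (block x) and 50 mm (block y) of the block's centre; the T-headed pin is still in its clip, within 21 mm of where it started (all of step 2 and linear speed of each of pin_a, pin_b below 0.03 m/s and distance of tee from where it was at the start of the episode below 0.02 m); the robot touches nothing.
It fails at once if both round-headed pins are in the air at once (not one at a time) (height (world z) of each of pin_a, pin_b above 0.05 m).
It fails at once if the T-headed pin is pulled from its clip (distance of tee from where it was at the start of the episode above 0.02 m).
It fails at once if a round-headed pin is dropped (falls free by about 20 mm or more) (contact force between the fingers and pin_a below 0.05 N and linear speed of pin_a above 0.6 m/s).
It fails at once if a round-headed pin is dropped (falls free by about 20 mm or more) (contact force between the fingers and pin_b below 0.05 N and linear speed of pin_b above 0.6 m/s).
It also fails if it takes over 54 s, if anything falls off the work surface, if the arm or the gripper's body presses on something with over 40 N, if the wrist force passes 120 N, or if a joint passes its speed limit or range.

## Working session

There is one attempt and no reset: what is moved stays moved. The work goes in short steps, Python scripts to look and compute and a shell command to move; the robot and the scene stay as the last step left them, time stands still between calls to the robot, and variables do not carry over. Pictures are saved under pics/ and viewed, and the job is handed in when it is done.

```bash
mkdir -p pics; ls; python3 - <<'E'
from plant import telemetry, vision
import cv2
print(telemetry.get_obs())
for n in ("scene","top"):
    p=vision.snapshot(n); cv2.imwrite(f"pics/{n}0.png",p["color"][:,:,::-1]); print(n,p["mtx"],p["cam_to_world"],p["shot"])
E
```

```text
pics
{'clock': 0.0, 'joint_pos': array([-5.13868862e+01,  2.05889082e+01,  6.33693136e-01, -2.12738847e-02,
       -7.01374986e+01, -1.65059225e+01]), 'qvel': array([ 0.05781019, -0.01930815,  0.05835098, -0.03142781, -0.08176322,
        0.02437947]), 'tau': array([ 3.01761529e-04, -5.82709837e+01,  2.93050110e+01,  6.99681491e+00,
        6.75234071e-03, -1.76414642e-04]), 'tool_pos': array([ 0.25381869, -0.62494492,  0.24264697]), 'orientation': array([ 1.79905425e+02, -7.16908233e-03, -1.57900047e+02]), 'force': array([-1.73577874, -0.46494773,  0.59472097]), 'moment': array([ 0.0198246 ,  0.07178637, -0.03562265]), 'opening': 0.08763231192369358}
scene [[517.46931824   0.         279.46739551]
 [  0.         517.46931824 204.48113362]
 [  0.           0.           1.        ]] [[-0.29178037  0.61244631 -0.73469295  1.23677103]
 [ 0.95647931  0.18410062 -0.22639408  0.1728108 ]
 [-0.00339679 -0.76877596 -0.63950917  0.640197  ]
 [ 0.          0.          0.          1.        ]] 1
top [[526.4856244    0.         277.31898867]
 [  0.         526.4856244  207.7222311 ]
 [  0.           0.           1.        ]] [[ 3.33194889e-03 -9.94902413e-01  1.00787336e-01  4.33348562e-01]
 [-9.99551547e-01 -3.14140524e-04  2.99433998e-02 -3.73950851e-02]
 [-2.97590993e-02 -1.00841907e-01 -9.94457292e-01  1.02818844e+00]
 [ 0.00000000e+00  0.00000000e+00  0.00000000e+00  1.00000000e+00]] 2
```

View pics/scene0.png

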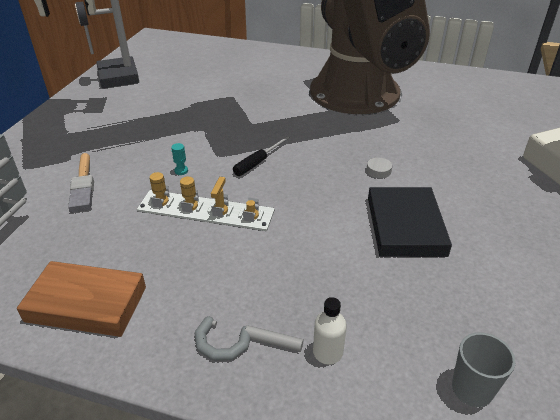

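View pics/top0.png

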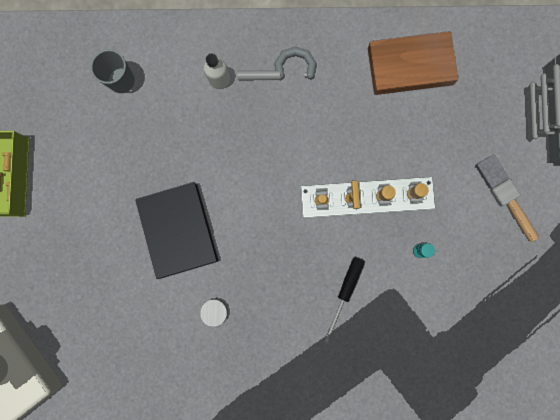

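The top view shows the strip at about (368,197). From left to right it holds the stub (321,199), the tee (355,195), and two round-headed pins (386,193) and (420,191). The turquoise look-alike is at (425,250) and the granite block at (177,230).

```bash
cat > h.py <<'E'
import numpy as np
def ray(p,uv):
    M=p["cam_to_world"];d=M[:3,:3]@np.linalg.inv(p["mtx"])@[uv[0],uv[1],1]
    return M[:3,3],d
def onz(p,uv,z):
    o,d=ray(p,uv);return (o+d*(z-o[2])/d[2])
E
python3 - <<'E'
from plant import telemetry, vision, recognise, silhouettes, place_of
import cv2,numpy as np
from h import *
for n in ("top","scene"):
    p=vision.snapshot(n)
    for name,z in (("pin_a",.006),("tee",.006),("block",0)):
        for r in place_of(name,p): print(n,name,r["conf"],r["xy"],onz(p,r["xy"],z).round(4))
    for r in silhouettes("block",p)[:1]:
        m=r["region"].astype(np.uint8)
        c=max(cv2.findContours(m,0,1)[0],key=cv2.contourArea)
        q=cv2.approxPolyDP(c,6,True)[:,0]; print("sil",[(x.tolist(),onz(p,x,.03)[:2].round(4).tolist()) for x in q])
    im=p["color"]
    if n=="top": cr=im[165:270,290:450]
    else: cr=im[130:235,130:290]
    cv2.imwrite(f"pics/{n}_z.png",cv2.resize(cr,None,fx=5,fy=5,interpolation=2)[:,:,::-1])
E
```

```text
top pin_a 0.69 [383.5, 197.1] [ 0.5578 -0.2131  0.006 ]
top pin_a 0.65 [422.8, 251.9] [ 0.4518 -0.2864  0.006 ]
top pin_a 0.61 [412.8, 192.8] [ 0.5662 -0.2699  0.006 ]
top tee 0.84 [352.0, 197.4] [ 0.5572 -0.1521  0.006 ]
top block 0.77 [177.5, 234.8] [0.484  0.1896 0.    ]
sil [([193, 182], [0.5842, 0.1552]), ([136, 200], [0.5494, 0.2648]), ([159, 278], [0.4007, 0.2164]), ([217, 260], [0.435, 0.1066])]
scene pin_a 0.84 [190.8, 206.5] [ 0.5627 -0.2121  0.006 ]
scene pin_a 0.78 [179.1, 170.7] [ 0.4631 -0.2839  0.006 ]
scene pin_a 0.57 [158.0, 205.0] [ 0.5767 -0.2742  0.006 ]
scene tee 0.6 [220.6, 210.0] [ 0.5559 -0.1537  0.006 ]
scene block 0.8 [404.9, 227.9] [0.4993 0.1859 0.    ]
sil [([369, 189], [0.4423, 0.1071]), ([381, 256], [0.6144, 0.1554]), ([448, 255], [0.5803, 0.2607]), ([451, 243], [0.5497, 0.2641]), ([429, 187], [0.403, 0.2163])]
```

View pics/top_z.png

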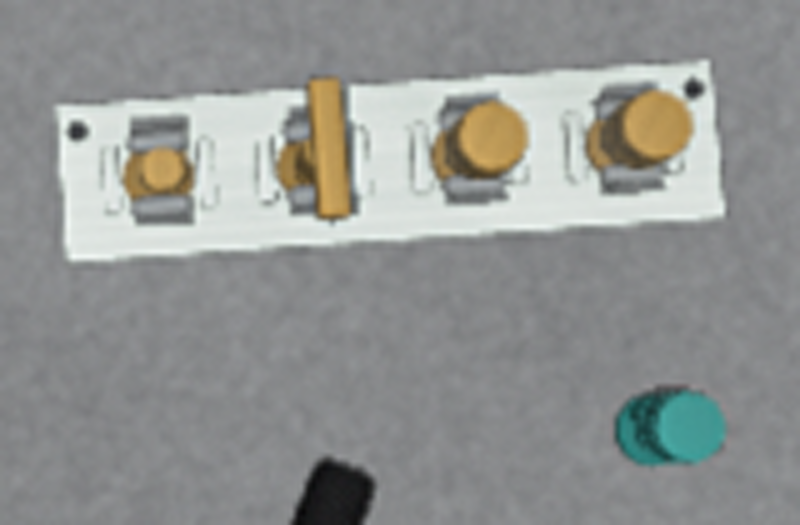

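View pics/scene_z.png

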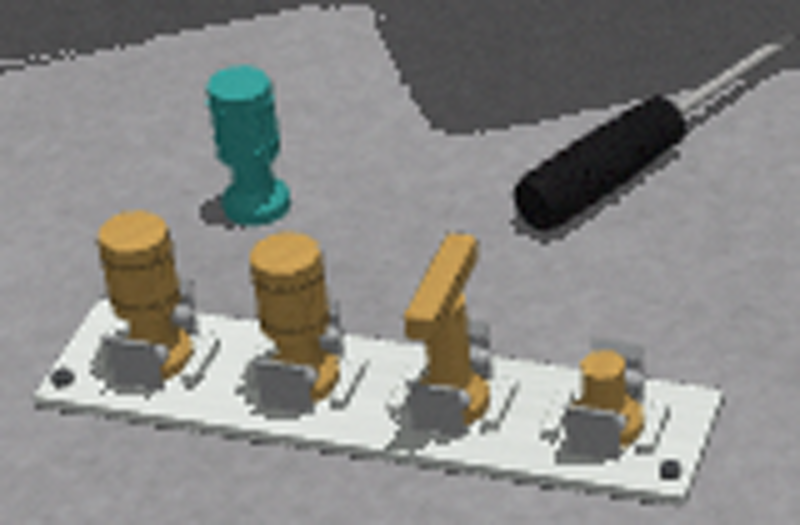

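```bash
python3 - <<'E'
from plant import telemetry, vision
import numpy as np
from h import *
p=vision.snapshot("top");s=vision.snapshot("scene")
f=lambda c,o:[c[0]/5+o[0]-.4,c[1]/5+o[1]-.4]
for a in ((493,137),(657,126)): print("top",onz(p,f(a,(290,165)),.068))
for a in ((287,254),(137,233)): print("scene",onz(s,f(a,(130,130)),.068))
C=[onz(p,f(a,(290,165)),.003)[:2] for a in ((55,105),(708,62),(724,217),(68,262))]
print(C,np.mean(C,0)); d=(C[1]-C[0]+C[2]-C[3]);print(np.degrees(np.arctan2(d[1],d[0])), np.linalg.norm(d)/2)
d/=np.linalg.norm(d)
for k in(-90,-30,30,90):print(k,np.mean(C,0)+d*k/1e3)
print(telemetry.get_obs()["tool_pos"])
w=vision.snapshot("wrist");print(w["tool_from_camera"],w["mtx"])
E
```

```text
top [ 0.55961347 -0.21116284  0.068     ]
top [ 0.56362717 -0.27075635  0.068     ]
scene [ 0.56217967 -0.21225152  0.068     ]
scene [ 0.56635731 -0.27101342  0.068     ]
[array([ 0.58093225, -0.05212172]), array([ 0.59763963, -0.30692155]), array([ 0.53680495, -0.31150421]), array([ 0.51906602, -0.05712223])] [ 0.55861071 -0.18191743]
-86.12981891712558 0.2551728199337761
-90 [ 0.55253607 -0.09212267]
-30 [ 0.55658583 -0.15198584]
30 [ 0.5606356  -0.21184902]
90 [ 0.56468536 -0.27171219]
[ 0.25395318 -0.62537518  0.24361181]
[[ 3.06836002e-04 -9.64849067e-01 -2.62804459e-01  7.01000163e-02]
 [ 9.99999863e-01  1.84558007e-04  4.89966343e-04 -7.68146824e-04]
 [-4.24240902e-04 -2.62804573e-01  9.64848991e-01 -1.41532871e-01]
 [ 0.00000000e+00  0.00000000e+00  0.00000000e+00  1.00000000e+00]] [[300.69165174   0.         284.63987281]
 [  0.         300.69165174 207.8504652 ]
 [  0.           0.           1.        ]]
```

```bash
python3 -m handwheel '[[[0,0,0,-0.114,0],[0,0,0,-0.114,0],[0,0,0,-0.114,0],[0,0,0,-0.114,0],[0,0,0,-0.114,0],[0,0,0,-0.114,0],[0,0,0,-0.114,0],[0,0,0,-0.114,0],[0,0,0,-0.114,0],[0,0,0,-0.114,0],[0,0,0,-0.114,0],[0,0,0,0,0],[0,0,0,0,0]]]'
cat >> h.py <<'E'
from scipy.spatial.transform import Rotation as Ro
def delta(target,yaw=None):
    from plant import telemetry
    o=telemetry.get_obs();R=Ro.from_euler("xyz",o["orientation"],degrees=True)
    print("t",o["clock"],"pos",o["tool_pos"].round(4),"rpy",o["orientation"].round(2),"j",o["joint_pos"].round(1),"F",o["force"].round(1),"open",round(o["opening"],4))
    d=R.inv().apply(np.array(target)-o["tool_pos"]);print("tool delta",d.round(4))
    if yaw is not None: print("turn about tool z", -np.radians((yaw-o["orientation"][2]+180)%360-180))
E
python3 -c "
from h import *;delta([.5648,-.2711,.18],-86.1)"
```

```text
clock: 1.83
tool_pos: [0.254, -0.6254, 0.2436]
orientation: [-180.0, -0.0, -86.2]
force: [-0.3, 0.2, -0.4]
opening: 0.0879
t 1.8333 pos [ 0.254  -0.6254  0.2436] rpy [-180.     -0.    -86.25] j [-51.4  20.5   0.7   0.  -70.1  55.1] F [-0.3  0.2 -0.4] open 0.0879
tool delta [-0.3332 -0.3333  0.0636]
turn about tool z -0.00259049504747804
```

```bash
python3 -m handwheel '[[[-0.0208,-0.0208,0.004,0,0],[-0.0208,-0.0208,0.004,0,0],[-0.0208,-0.0208,0.004,0,0],[-0.0208,-0.0208,0.004,0,0],[-0.0208,-0.0208,0.004,0,0],[-0.0208,-0.0208,0.004,0,0],[-0.0208,-0.0208,0.004,0,0],[-0.0208,-0.0208,0.004,0,0],[-0.0208,-0.0208,0.004,0,0],[-0.0208,-0.0208,0.004,0,0],[-0.0208,-0.0208,0.004,0,0],[-0.0208,-0.0208,0.004,0,0],[-0.0208,-0.0208,0.004,0,0],[-0.0208,-0.0208,0.004,0,0],[-0.0208,-0.0208,0.004,0,0],[-0.0208,-0.0208,0.004,0,0],[0,0,0,0,0],[0,0,0,0,0]]]'
python3 - <<'E'
from h import *;delta([.5648,-.2711,.18],-86.1)
from plant import vision,telemetry,recognise,silhouettes
import cv2
o=telemetry.get_obs()
w=vision.snapshot("wrist")
T=np.eye(4);T[:3,:3]=Ro.from_euler("xyz",o["orientation"],degrees=True).as_matrix();T[:3,3]=o["tool_pos"]
w["cam_to_world"]=T@w["tool_from_camera"]
im=w["color"][:,:,::-1].copy()
K=w["mtx"]
for P in ([.5606,-.2118,.068],[.5648,-.2711,.068]):
    c=np.linalg.inv(w["cam_to_world"])@np.r_[P,1]; u=K@c[:3]/c[2]; print(P,u[:2]); cv2.circle(im,(int(u[0]),int(u[1])),3,(0,0,255),-1)
cv2.imwrite("pics/w1.png",im)
for r in silhouettes("pin_a",w): print(r["conf"],r["xy"])
E
```

```text
clock: 3.33
tool_pos: [0.5638, -0.2691, 0.1791]
orientation: [180.0, 0.0, -86.1]
force: [-0.9, -0.6, -0.6]
opening: 0.0875
t 3.3333 pos [ 0.5638 -0.2691  0.1791] rpy [ 1.7996e+02  1.0000e-02 -8.6110e+01] j [ -7.6  18.6 -11.   -0.  -60.5  11.5] F [-0.9 -0.6 -0.6] open 0.0875
tool delta [ 0.002  -0.0008 -0.0009]
turn about tool z -0.0001321761022286923
[0.5606, -0.2118, 0.068] [284.56214486 270.20665938]
[0.5648, -0.2711, 0.068] [284.3892339  208.07531623]
0.89 [283.3, 199.2]
0.81 [282.5, 248.5]
0.74 [397.7, 193.4]
```

View pics/w1.png

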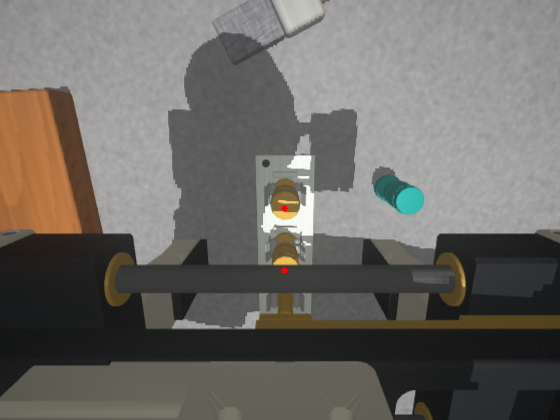

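The wrist view shows the end pin's head at about (285,208) and its neighbour at (285,265). Both match the predicted points, so I'll descend on the end pin.

```bash
python3 -m handwheel '[[[0.002,-0.001,0,0,0],[0,0,0.021,0,0],[0,0,0.021,0,0],[0,0,0.021,0,0],[0,0,0.021,0,0],[0,0,0.018,0,0],[0,0,0.012,0,0],[0,0,0.008,0,0],[0,0,0.004,0,0],[0,0,0,0,0],[0,0,0,0,0]]]'
python3 -c "
from h import *;delta([.5648,-.2711,.053],-86.1)"
python3 -m handwheel '[[[0,0,0,0,1],[0,0,0,0,1],[0,0,0,0,1],[0,0,0,0,1],[0,0,0,0,1],[0,0,0,0,1],[0,0,0,0,1],[0,0,0,0,1],[0,0,0,0,1],[0,0,0,0,1],[0,0,0,0,1],[0,0,0,0,1]]]'
```

```text
clock: 4.35
tool_pos: [0.5646, -0.2727, 0.0543]
orientation: [-179.9, -0.0, -86.1]
force: [1.0, 0.2, 1.0]
opening: 0.0875
t 4.35 pos [ 0.5646 -0.2727  0.0543] rpy [-1.7995e+02 -2.0000e-02 -8.6060e+01] j [ -8.   26.1 -18.2   0.  -45.7  11.9] F [1.  0.2 1. ] open 0.0875
tool delta [-0.0016 -0.0003  0.0013]
turn about tool z 0.0007321308686635905
clock: 5.35
tool_pos: [0.5641, -0.2724, 0.0535]
orientation: [180.0, 0.0, -86.0]
force: [0.6, 0.4, 0.1]
opening: 0.0258
```

Gripped: the opening is 25.8 mm. Now a slow straight pull.

```bash
python3 -m handwheel '[[[0,0,-0.002,0,1],[0,0,-0.003,0,1],[0,0,-0.003,0,1],[0,0,-0.003,0,1],[0,0,-0.003,0,1],[0,0,-0.003,0,1],[0,0,-0.003,0,1],[0,0,-0.003,0,1],[0,0,-0.004,0,1],[0,0,-0.004,0,1],[0,0,-0.006,0,1],[0,0,-0.01,0,1],[0,0,-0.016,0,1],[0,0,-0.016,0,1],[0,0,-0.016,0,1],[0,0,-0.012,0,1],[0,0,0,0,1],[0,0,0,0,1]]]'
python3 - <<'E'
from h import *;delta([.5648,-.2711,.16],-86.1)
from plant import vision
import cv2
s=vision.snapshot("scene")
cv2.imwrite("pics/s2.png",s["color"][:,:,::-1])
E
```

```text
clock: 6.85
tool_pos: [0.5645, -0.2723, 0.1613]
orientation: [-179.9, -0.0, -86.1]
force: [0.5, -0.1, -2.0]
opening: 0.0256
t 6.85 pos [ 0.5645 -0.2723  0.1613] rpy [-1.799e+02 -1.000e-02 -8.605e+01] j [ -7.9  19.6 -12.1  -0.  -58.3  11.9] F [ 0.5 -0.1 -2. ] open 0.0256
tool delta [-0.0012 -0.0004  0.0013]
turn about tool z 0.0007892944243037431
```

View pics/s2.png

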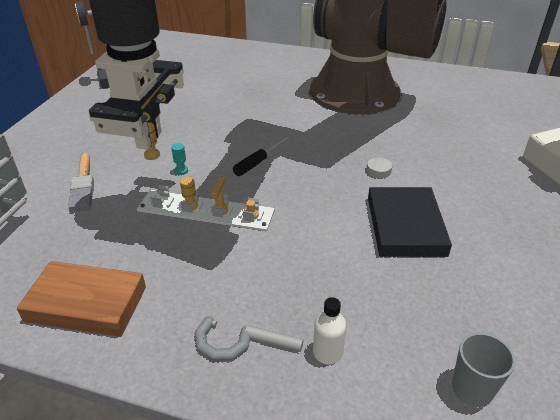

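The pin is out and hanging upright at (151,140). The other pin, the tee and the stub are still in their clips. Next I carry it to the block.

```bash
python3 -m handwheel '[[[-0.012,0,0,0,1],[-0.02,0.0003,0,0,1],[-0.027,0.0003,0,0,1],[-0.027,0.0003,0,0,1],[-0.027,0.0003,0,0,1],[-0.027,0.0003,0,0,1],[-0.027,0.0003,0,0,1],[-0.027,0.0003,0,0,1],[-0.027,0.0003,0,0,1],[-0.027,0.0003,0,0,1],[-0.027,0.0003,0,0,1],[-0.027,0.0003,0,0,1],[-0.027,0.0003,0,0,1],[-0.027,0.0003,0,0,1],[-0.027,0.0003,0,0,1],[-0.027,0.0003,0,0,1],[-0.027,0.0003,0,0,1],[-0.02,0.0003,0,0,1],[-0.012,0,0,0,1],[0,0,0,0,1]]]'
python3 -m handwheel '[[[0,0,0,0.06,1],[0,0,0,0.115,1],[0,0,0,0.115,1],[0,0,0,0.115,1],[0,0,0,0.115,1],[0,0,0,0.115,1],[0,0,0,0.115,1],[0,0,0,0.115,1],[0,0,0,0.115,1],[0,0,0,0.115,1],[0,0,0,0.115,1],[0,0,0,0.115,1],[0,0,0,0,1],[0,0,0,0,1],[0,0,0,0,1]]]'
python3 - <<'E'
from h import *;delta([.527,.197,.11],-162)
from plant import vision,silhouettes
import cv2
for n in ("scene","top"):
    s=vision.snapshot(n)
    cv2.imwrite(f"pics/{n}3.png",s["color"][:,:,::-1])
    for r in silhouettes("pin_a",s): print(r["conf"],r["xy"])
E
```

```text
clock: 8.57
tool_pos: [0.526, 0.1973, 0.1596]
orientation: [179.9, -0.0, -85.9]
force: [0.2, 0.4, -2.5]
opening: 0.0254
clock: 9.82
tool_pos: [0.5265, 0.1947, 0.1602]
orientation: [-180.0, -0.0, -161.8]
force: [-0.2, -0.2, -1.8]
opening: 0.0254
t 9.8167 pos [0.5265 0.1947 0.1602] rpy [-1.7999e+02 -4.0000e-02 -1.6177e+02] j [  40.3   13.9  -20.4   -0.   -55.7 -112. ] F [-0.2 -0.2 -1.8] open 0.0254
tool delta [-0.0012  0.0021  0.0502]
turn about tool z 0.003992599073452425
0.74 [188.8, 189.3]
0.73 [422.2, 175.6]
0.73 [176.7, 159.0]
0.85 [424.9, 250.2]
0.58 [386.8, 193.4]
```

View pics/scene3.png

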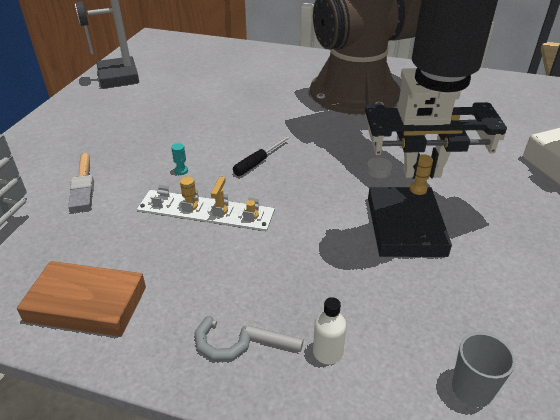

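View pics/top3.png

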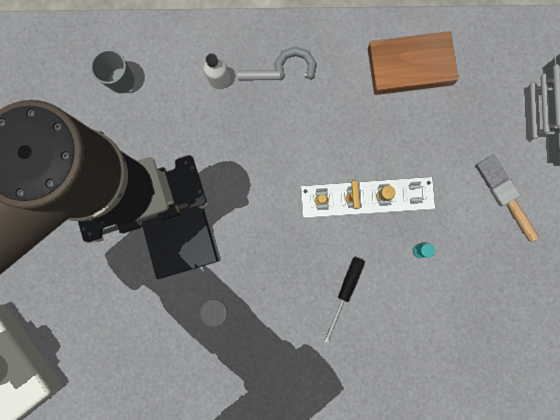

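The pin hangs upright over the block's far half, with its foot at about (420,190). I'll approach to roughly 8 mm of clearance, then check the foot height.

```bash
python3 -m handwheel '[[[-0.001,0.002,0.008,0,1],[0,0,0.014,0,1],[0,0,0.016,0,1],[0,0,0.014,0,1],[0,0,0.01,0,1],[0,0,0.006,0,1],[0,0,0.003,0,1],[0,0,0,0,1],[0,0,0,0,1]]]'
python3 - <<'E'
from h import *;delta([.527,.197,.0775],-162)
from plant import vision
import cv2
s=vision.snapshot("scene")
im=s["color"][:,:,::-1][130:265,350:480].copy();im=cv2.resize(im,None,fx=4,fy=4,interpolation=2)
cv2.imwrite("pics/s4.png",im)
K=s["mtx"]
from plant import telemetry
t=telemetry.get_obs()["tool_pos"]
for P in ([t[0],t[1],t[2]-.0475],[t[0]+.014,t[1]+.003,t[2]-.0475]):
    c=np.linalg.inv(s["cam_to_world"])@np.r_[P,1]; u=K@c[:3]/c[2]; print(u[:2],(u[:2]-[350,130])*4)
E
```

```text
clock: 10.77
tool_pos: [0.5274, 0.1976, 0.0899]
orientation: [180.0, 0.0, -161.9]
force: [-0.5, -0.4, -2.3]
opening: 0.0251
t 10.7667 pos [0.5274 0.1976 0.0899] rpy [ 1.8000e+02  3.0000e-02 -1.6195e+02] j [  40.5   18.6  -24.7    0.   -46.7 -112.4] F [-0.5 -0.4 -2.3] open 0.0251
tool delta [ 0.0006 -0.0005  0.0124]
turn about tool z 0.0009574105327262668
[413.67417113 221.51540855] [254.69668451 366.06163418]
[414.62450797 227.05273889] [258.49803189 388.21095556]
```

View pics/s4.png

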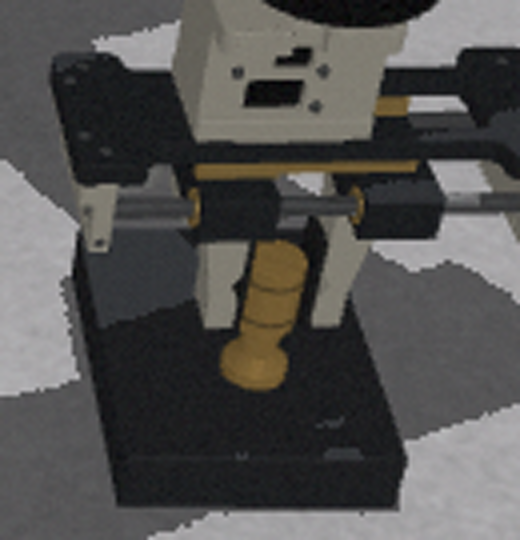

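The foot's lower edge at row 389 of the crop matches the no-slip prediction of 388, and it lies well inside the block. Setting down slowly.

```bash
python3 -m handwheel '[[[0,0,0.004,0,1],[0,0,0.003,0,1],[0,0,0.002,0,1],[0,0,0.001,0,1],[0,0,0.001,0,1],[0,0,0,0,1],[0,0,0,0,1]]]'
python3 -m handwheel '[[[0,0,0.0007,0,1],[0,0,0.0007,0,1],[0,0,0,0,1],[0,0,0,0,1]]]'
```

```text
clock: 11.4
tool_pos: [0.5271, 0.1974, 0.0786]
orientation: [-180.0, 0.0, -162.0]
force: [0.9, 0.4, -2.7]
opening: 0.0254
clock: 11.73
tool_pos: [0.5272, 0.1975, 0.0775]
orientation: [180.0, 0.0, -162.0]
force: [-0.0, -0.3, 0.9]
opening: 0.0254
```

```bash
python3 -m handwheel '[[[0,0,0.0004,0,1],[0,0,0,0,1],[0,0,0,0,1]]]'
python3 -c "
from h import *;delta([.527,.197,.0775],-162)"
```

```text
clock: 11.98
tool_pos: [0.5273, 0.1975, 0.0774]
orientation: [180.0, 0.0, -161.9]
force: [-1.9, -0.1, 5.2]
opening: 0.0254
t 11.9833 pos [0.5273 0.1975 0.0774] rpy [ 1.8000e+02  4.0000e-02 -1.6195e+02] j [  40.5   19.5  -25.4    0.   -45.  -112.4] F [-1.9 -0.1  5.2] open 0.0254
tool delta [ 0.0005 -0.0004 -0.0001]
turn about tool z 0.0009224765475925086
```

The wrist force went from −2.5 N to +5 N, so the pin is down. Release and rise.

```bash
python3 -m handwheel '[[[0,0,0,0,0.6],[0,0,0,0,0.4],[0,0,0,0,0.2],[0,0,0,0,0.1],[0,0,0,0,0],[0,0,0,0,0],[0,0,0,0,0],[0,0,0,0,0]]]'
python3 -m handwheel '[[[0,0,-0.005,0,0],[0,0,-0.015,0,0],[0,0,-0.02,0,0],[0,0,-0.02,0,0],[0,0,-0.02,0,0],[0,0,-0.01,0,0],[0,0,0,0,0],[0,0,0,0,0]]]'
python3 - <<'E'
from h import *;delta([.5606,-.2118,.17],-86.1)
from plant import vision,place_of
import cv2
s=vision.snapshot("scene")
for r in place_of("pin_a",s): print(r["conf"],r["xy"],onz(s,r["xy"],.03).round(4),onz(s,r["xy"],.006).round(4))
cv2.imwrite("pics/s5.png",s["color"][:,:,::-1])
E
```

```text
clock: 12.65
tool_pos: [0.5271, 0.1974, 0.0767]
orientation: [-180.0, -0.0, -162.0]
force: [-0.8, 0.4, -0.4]
opening: 0.0732
clock: 13.32
tool_pos: [0.5271, 0.1975, 0.1669]
orientation: [180.0, 0.0, -162.0]
force: [-0.3, 0.1, -0.0]
opening: 0.0878
t 13.3167 pos [0.5271 0.1975 0.1669] rpy [ 1.7996e+02  5.0000e-02 -1.6198e+02] j [  40.5   13.6  -19.8   -0.   -56.5 -112.4] F [-0.3  0.1 -0. ] open 0.0878
tool delta [ 0.0947 -0.3996 -0.0034]
turn about tool z -1.3242942786249663
0.9 [412.3, 227.6] [0.5294 0.1976 0.03  ] [0.5015 0.1985 0.006 ]
0.73 [189.5, 208.1] [ 0.5931 -0.1979  0.03  ] [ 0.5677 -0.2125  0.006 ]
0.69 [179.2, 174.5] [ 0.5041 -0.2609  0.03  ] [ 0.4752 -0.2779  0.006 ]
```

View pics/s5.png

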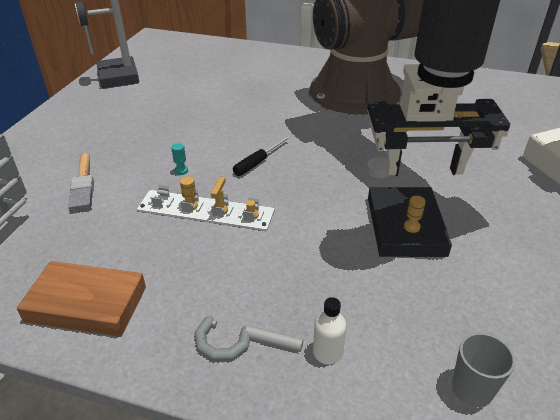

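The first pin stands upright on the block at (414,218). Back to the second pin.

```bash
python3 -m handwheel '[[[0.003,-0.0116,0,0,0],[0.0054,-0.0228,0,0,0],[0.0054,-0.0228,0,0,0],[0.0054,-0.0228,0,0,0],[0.0054,-0.0228,0,0,0],[0.0054,-0.0228,0,0,0],[0.0054,-0.0228,0,0,0],[0.0054,-0.0228,0,0,0],[0.0054,-0.0228,0,0,0],[0.0054,-0.0228,0,0,0],[0.0054,-0.0228,0,0,0],[0.0054,-0.0228,0,0,0],[0.0054,-0.0228,0,0,0],[0.0054,-0.0228,0,0,0],[0.0054,-0.0228,0,0,0],[0.0054,-0.0228,0,0,0],[0.0054,-0.0228,0,0,0],[0.0054,-0.0228,0,0,0],[0,0,0,0,0]]]'
python3 -m handwheel '[[[0,0,0,-0.1204,0],[0,0,0,-0.1204,0],[0,0,0,-0.1204,0],[0,0,0,-0.1204,0],[0,0,0,-0.1204,0],[0,0,0,-0.1204,0],[0,0,0,-0.1204,0],[0,0,0,-0.1204,0],[0,0,0,-0.1204,0],[0,0,0,-0.1204,0],[0,0,0,-0.1204,0],[0,0,0,0,0],[0,0,0,0,0]]]'
python3 - <<'E'
from h import *;delta([.5606,-.2122,.0535],-86.1)
from plant import vision,telemetry
import cv2
o=telemetry.get_obs()
w=vision.snapshot("wrist")
T=np.eye(4);T[:3,:3]=Ro.from_euler("xyz",o["orientation"],degrees=True).as_matrix();T[:3,3]=o["tool_pos"]
C=T@w["tool_from_camera"]
im=w["color"][:,:,::-1].copy()
for P in ([.5606,-.2118,.068],):
    c=np.linalg.inv(C)@np.r_[P,1]; u=w["mtx"]@c[:3]/c[2]; print(P,u[:2]); cv2.circle(im,(int(u[0]),int(u[1])),3,(0,0,255),-1)
cv2.imwrite("pics/w6.png",im)
E
```

```text
clock: 15.0
tool_pos: [0.5597, -0.215, 0.1652]
orientation: [180.0, -0.1, -162.1]
force: [0.4, -0.4, 0.2]
opening: 0.088
clock: 16.08
tool_pos: [0.5599, -0.2116, 0.1659]
orientation: [179.9, 0.0, -86.3]
force: [0.1, 0.0, 0.0]
opening: 0.0874
t 16.0833 pos [ 0.5599 -0.2116  0.1659] rpy [ 1.7991e+02  2.0000e-02 -8.6300e+01] j [ -2.   17.  -15.3  -0.  -57.9   5.7] F [0.1 0.  0. ] open 0.0874
tool delta [ 0.0007 -0.0008  0.1124]
turn about tool z -0.003571413129138573
[0.5606, -0.2118, 0.068] [284.46592244 214.29021076]
```

View pics/w6.png

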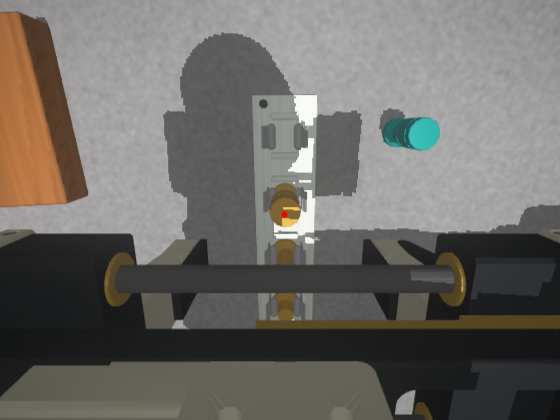

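The second pin's head is at (285,213), on the predicted point (284,214), and its clip neighbour is empty. Descend and grip.

```bash
python3 -m handwheel '[[[0,-0.001,0.008,-0.0035,0],[0,0,0.02,0,0],[0,0,0.021,0,0],[0,0,0.021,0,0],[0,0,0.018,0,0],[0,0,0.012,0,0],[0,0,0.008,0,0],[0,0,0.004,0,0],[0,0,0,0,0],[0,0,0,0,0]]]'
python3 -c "
from h import *;delta([.5606,-.2118,.0535],-86.1)"
python3 -m handwheel '[[[0,0,0,0,1],[0,0,0,0,1],[0,0,0,0,1],[0,0,0,0,1],[0,0,0,0,1],[0,0,0,0,1],[0,0,0,0,1],[0,0,0,0,1],[0,0,0,0,1],[0,0,0,0,1],[0,0,0,0,1],[0,0,0,0,1]]]'
```

```text
clock: 16.97
tool_pos: [0.5619, -0.2115, 0.0551]
orientation: [-180.0, -0.0, -85.9]
force: [0.7, 0.2, 0.7]
opening: 0.0878
t 16.9667 pos [ 0.5619 -0.2115  0.0551] rpy [-1.7998e+02 -1.0000e-02 -8.5900e+01] j [ -2.   24.1 -21.7   0.  -44.2   6.1] F [0.7 0.2 0.7] open 0.0878
tool delta [0.0002 0.0013 0.0016]
turn about tool z 0.0034902068167368696
clock: 17.97
tool_pos: [0.5611, -0.2115, 0.0546]
orientation: [180.0, 0.0, -85.9]
force: [-0.9, -1.6, -0.2]
opening: 0.0256
```

```bash
python3 -m handwheel '[[[0,0,-0.002,0,1],[0,0,-0.003,0,1],[0,0,-0.003,0,1],[0,0,-0.003,0,1],[0,0,-0.003,0,1],[0,0,-0.003,0,1],[0,0,-0.003,0,1],[0,0,-0.003,0,1],[0,0,-0.004,0,1],[0,0,-0.004,0,1],[0,0,-0.006,0,1],[0,0,-0.01,0,1],[0,0,-0.016,0,1],[0,0,-0.016,0,1],[0,0,-0.016,0,1],[0,0,-0.016,0,1],[0,0,-0.006,0,1],[0,0,0,0,1],[0,0,0,0,1]]]'
python3 - <<'E'
from h import *;delta([.461,.175,.17],-162)
from plant import vision
import cv2
s=vision.snapshot("scene")
cv2.imwrite("pics/s7.png",s["color"][:,:,::-1])
E
```

```text
clock: 19.55
tool_pos: [0.5614, -0.2113, 0.1718]
orientation: [-180.0, 0.0, -85.9]
force: [0.3, 0.8, -2.7]
opening: 0.0251
t 19.55 pos [ 0.5614 -0.2113  0.1718] rpy [-1.7997e+02  1.0000e-02 -8.5890e+01] j [ -2.   16.7 -14.8  -0.  -58.5   6.1] F [ 0.3  0.8 -2.7] open 0.0251
tool delta [-0.3925  0.0725  0.0019]
turn about tool z 1.3283810222357542
```

View pics/s7.png

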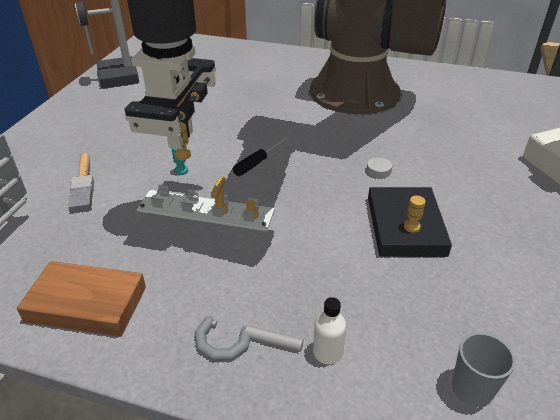

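The second pin is out, the tee and stub are still in their clips, and the first pin is still standing. Carry it to the near half of the block.

```bash
python3 -m handwheel '[[[-0.012,0.002,0,0,1],[-0.022,0.0041,0,0,1],[-0.022,0.0041,0,0,1],[-0.022,0.0041,0,0,1],[-0.022,0.0041,0,0,1],[-0.022,0.0041,0,0,1],[-0.022,0.0041,0,0,1],[-0.022,0.0041,0,0,1],[-0.022,0.0041,0,0,1],[-0.022,0.0041,0,0,1],[-0.022,0.0041,0,0,1],[-0.022,0.0041,0,0,1],[-0.022,0.0041,0,0,1],[-0.022,0.0041,0,0,1],[-0.022,0.0041,0,0,1],[-0.022,0.0041,0,0,1],[-0.022,0.0041,0,0,1],[-0.0165,0.003,0,0,1],[-0.012,0.002,0,0,1],[0,0,0,0,1]]]'
python3 -m handwheel '[[[0,0,0,0.063,1],[0,0,0,0.115,1],[0,0,0,0.115,1],[0,0,0,0.115,1],[0,0,0,0.115,1],[0,0,0,0.115,1],[0,0,0,0.115,1],[0,0,0,0.115,1],[0,0,0,0.115,1],[0,0,0,0.115,1],[0,0,0,0.115,1],[0,0,0,0.115,1],[0,0,0,0,1],[0,0,0,0,1],[0,0,0,0,1]]]'
python3 -c "
from h import *;delta([.461,.175,.0885],-162)"
```

```text
clock: 21.27
tool_pos: [0.4602, 0.1765, 0.1711]
orientation: [180.0, -0.0, -85.8]
force: [0.6, 0.2, -2.9]
opening: 0.0254
clock: 22.52
tool_pos: [0.4608, 0.1744, 0.1715]
orientation: [-180.0, -0.0, -161.8]
force: [-0.0, -0.5, -1.3]
opening: 0.0256
t 22.5167 pos [0.4608 0.1744 0.1715] rpy [-1.7999e+02 -3.0000e-02 -1.6177e+02] j [  43.6    6.9  -27.7   -0.   -55.4 -115.4] F [-0.  -0.5 -1.3] open 0.0256
tool delta [-0.0004  0.0005  0.083 ]
turn about tool z 0.0040154231455644595
```

```bash
python3 -m handwheel '[[[0,0,0.008,0,1],[0,0,0.014,0,1],[0,0,0.016,0,1],[0,0,0.014,0,1],[0,0,0.014,0,1],[0,0,0.009,0,1],[0,0,0.005,0,1],[0,0,0.002,0,1],[0,0,0,0,1],[0,0,0,0,1]]]'
python3 - <<'E'
from h import *;delta([.461,.175,.0785],-162)
from plant import vision
import cv2
s=vision.snapshot("scene")
im=s["color"][:,:,::-1][130:265,350:480].copy();im=cv2.resize(im,None,fx=4,fy=4,interpolation=2)
cv2.imwrite("pics/s8.png",im)
K=s["mtx"]
from plant import telemetry
t=telemetry.get_obs()["tool_pos"]
P=[t[0]+.014,t[1]+.003,t[2]-.0485]
c=np.linalg.inv(s["cam_to_world"])@np.r_[P,1]; u=K@c[:3]/c[2]; print((u[:2]-[350,130])*4)
E
```

```text
clock: 23.35
tool_pos: [0.4613, 0.175, 0.0902]
orientation: [180.0, 0.0, -161.9]
force: [-0.2, 0.3, -2.2]
opening: 0.0252
t 23.35 pos [0.4613 0.175  0.0902] rpy [ 1.7999e+02  4.0000e-02 -1.6194e+02] j [  43.7   12.8  -33.4    0.   -43.8 -115.6] F [-0.2  0.3 -2.2] open 0.0252
tool delta [0.0003 0.     0.0117]
turn about tool z 0.001067145426235662
[222.28685818 286.06891855]
```

View pics/s8.png

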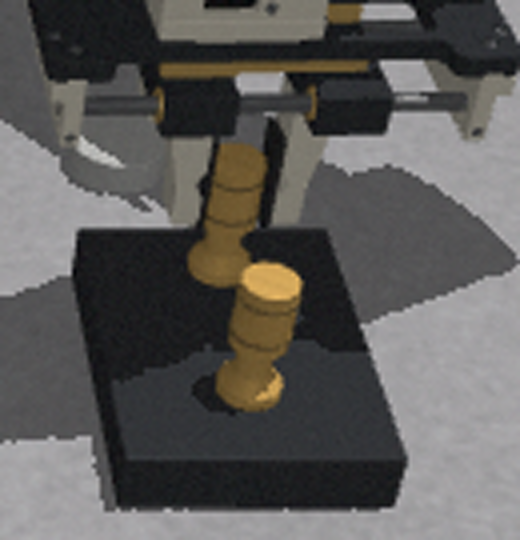

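The foot's lower edge is at row 286 of the crop, exactly as predicted, so it hasn't slipped. Both pins are well inside the block. Setting down.

```bash
python3 -m handwheel '[[[0,0,0.004,0,1],[0,0,0.003,0,1],[0,0,0.002,0,1],[0,0,0.001,0,1],[0,0,0.001,0,1],[0,0,0,0,1],[0,0,0,0,1]]]'
python3 -m handwheel '[[[0,0,0.0005,0,1],[0,0,0,0,1],[0,0,0,0,1]]]'
```

```text
clock: 23.98
tool_pos: [0.461, 0.1748, 0.0788]
orientation: [180.0, 0.0, -162.0]
force: [0.1, 0.1, -1.4]
opening: 0.0256
clock: 24.23
tool_pos: [0.4611, 0.1749, 0.0786]
orientation: [180.0, 0.0, -162.0]
force: [-2.0, 0.0, 3.2]
opening: 0.0257
```

```bash
python3 -m handwheel '[[[0,0,0.0003,0,1],[0,0,0,0,1],[0,0,0,0,1]]]'
python3 -m handwheel '[[[0,0,0,0,0.6],[0,0,0,0,0.4],[0,0,0,0,0.2],[0,0,0,0,0.1],[0,0,0,0,0],[0,0,0,0,0],[0,0,0,0,0],[0,0,0,0,0]]]'
python3 -m handwheel '[[[0,0,-0.005,0,0],[0,0,-0.015,0,0],[0,0,-0.02,0,0],[0,0,-0.02,0,0],[0,0,-0.02,0,0],[0,0,-0.02,0,0],[0,0,-0.02,0,0],[0,0,0,0,0],[0,0,0,0,0]]]'
python3 - <<'E'
from h import *;delta([.461,.175,.0785],-162)
from plant import vision,place_of
import cv2
s=vision.snapshot("scene")
for r in place_of("pin_a",s): print(r["conf"],r["xy"],onz(s,r["xy"],.03).round(4))
for r in place_of("tee",s): print(r["conf"],r["xy"],onz(s,r["xy"],.006).round(4))
cv2.imwrite("pics/s9.png",s["color"][:,:,::-1])
E
```

```text
clock: 24.48
tool_pos: [0.4611, 0.1749, 0.0785]
orientation: [180.0, 0.0, -162.0]
force: [-2.7, -0.6, 6.7]
opening: 0.0254
clock: 25.15
tool_pos: [0.4609, 0.1748, 0.0779]
orientation: [-180.0, -0.0, -162.0]
force: [-0.1, -0.2, 0.4]
opening: 0.073
clock: 25.9
tool_pos: [0.4614, 0.1752, 0.1994]
orientation: [179.9, 0.2, -162.0]
force: [-0.3, 0.1, 0.6]
opening: 0.0875
t 25.9 pos [0.4614 0.1752 0.1994] rpy [ 1.7993e+02  1.6000e-01 -1.6197e+02] j [  43.7    5.3  -25.5    0.   -59.  -115.6] F [-0.3  0.1  0.6] open 0.0875
tool delta [ 0.0008 -0.0003  0.1209]
turn about tool z 0.0005437828046834327
0.95 [412.1, 228.1] [0.5308 0.1973 0.03  ]
0.77 [177.8, 170.5] [ 0.4926 -0.2694  0.03  ]
0.73 [403.6, 202.9] [0.4653 0.1752 0.03  ]
0.88 [220.4, 208.2] [ 0.5511 -0.156   0.006 ]
```

View pics/s9.png

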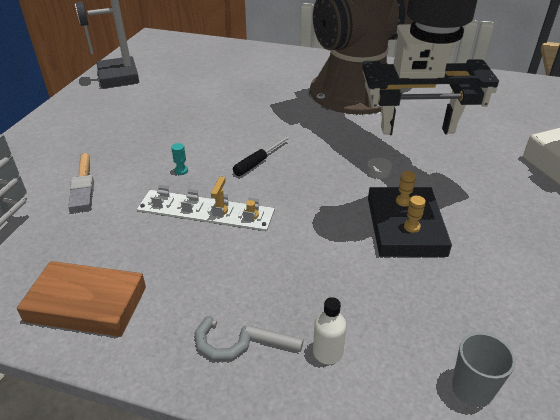

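Both pins stand upright on the block at (406,190) and (414,216), the tee is still in its clip, and the gripper is clear.

```bash
python3 -m handwheel '[[[0,0,0,0,0],[0,0,0,0,0],[0,0,0,0,0],[0,0,0,0,0]]]'; python3 -c "
from plant import close_job
print(close_job())"
```

```text
clock: 26.38
tool_pos: [0.4608, 0.1747, 0.1976]
orientation: [-180.0, -0.0, -162.0]
force: [0.2, 0.3, 0.3]
opening: 0.0875
the job is handed in; nothing more can be done
None
```

I pulled both round-headed pins out one at a time and set each down upright on the granite block. I handed the job in at 26.4 s of the 54 s allowed; no verdict was reported.

- **Pins:** in the last picture both stood upright, about 35 mm either side of the block's centre along its long side. The last camera fixes put them at (0.531, 0.197) and (0.465, 0.175), 3 to 4 mm from where I released them, well inside the block's edges.
- **Setting down:** at each touch-down the wrist force rose to about 5 to 7 N before I opened the fingers, so neither pin was dropped.
- **T-headed pin:** it was still in its clip. The last camera fix was about 5 mm from the first one from the same camera, which is about the scatter of these readings.
- **Gripper:** it was open about 12 cm above the block, touching nothing, with wrist force near zero.

No check failed.

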